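Seat the keyed lid of the detergent dispenser

TASK

Close the detergent dispenser: with a fingertip, turn its blue lid round until the notch in the lid's rim stands over the brass key, then press the lid fully home. Only push: nothing is to be gripped or lifted, the lid must not be forced down hard, and the things standing round it stay where they are.

Things in the scene. Friction and masses are not known exactly. Their poses are not given: they have to be found in the camera images.
- dispenser: Round white dispenser, 168 mm across, upright, fixed to the worktop; origin on its axis at worktop height, -x axis points to the key. Its rim is 22 mm high. A fixed shaft on its axis carries the lid.
- key_tip (a point): Top of the brass key, a fixed block 8 mm wide with a rounded top on the dispenser's rim. It spans 54 to 76 mm from the axis, so its outer end shows beyond the lid; this point is 61 mm from the axis, 33 mm above the worktop.
- lid_top (a point): Centre of the lid's flat top, on the axis; a white spot 28 mm across marks the place to press. 58 mm above the worktop at the start, 48 mm with the lid home. +x points to the finger bay, -x to the notch. The lid is blue, 130 mm across: a flange 6 mm thick under a raised block 108 mm across and 16 mm high, too wide to grip. Its middle (40 mm across) is solid up to the top.
- lid (a joint): Angle of the lid, rad, counter-clockwise from above; 0 (or any whole turns) where the notch is over the key. It turns either way without end, stays where it is left and takes about 2 N at the finger bay to turn.
- notch (a point): Middle of the notch in the lid's flange, 61 mm from the axis, on the flange's upper face (42 mm above the worktop at the start). Open at the rim, 14 mm wide, 12 mm deep; a white line on the raised block points at it. The key enters when the two are in line to about 3 mm; otherwise the flange lands on the key after 3 mm of travel.
- finger_bay (a point): Middle of the finger bay's floor, 38 mm from the axis, opposite the notch. The bay is a 130 degree pie slice cut from the raised block, 20 to 54 mm from the axis, open at the rim. Floor: flange's upper face, 42 mm above the worktop at the start; its two radial walls are 16 mm high. A fingertip let down into it and moved round the axis pushes a wall and turns the lid.
- lid_depth (a joint): How far the lid has been pressed down, m: 0 at the start, 0.010 fully home against its stop, negative if lifted. Pressing takes about 4 N against a snug seal; the lid stays where it is left.
- pot_mid (a point): Centre of a low grey and blue polish pot, 69 mm across, 41 mm high, standing loose beside the dispenser. To be left alone.
- dropper_mid (a point): Centre of a brown dropper bottle with black top, 33 mm across, 102 mm high, standing loose beside the dispenser. To be left alone.
- peg_mid (a point): Centre of a wooden clothes peg, 72 x 15 x 12 mm, lying loose near the dispenser. To be left alone.

How it is judged:
On the way:
1. the lid is turned until its notch stands over the key (horizontal distance between notch and key_tip below 0.005 m), for 0.1 s.
At the end, for the whole second after the job is handed in: the lid is pressed down at least 8.5 of its 10 mm, with the key in its notch (notch and key within 5 mm), and stays so with the robot clear (value of joint lid_depth above 0.0085 m and horizontal distance between notch and key_tip below 0.005 m); the robot touches nothing.
It fails at once if the lid is lifted by more than 3 mm (value of joint lid_depth below -0.003 m).
It fails at once if the lid is forced (more than 60 N on it) (contact force between any of the fingers, the arm and lid above 60 N).
It fails at once if the polish pot is moved by more than 15 mm (distance of pot_mid from where it was at the start of the episode above 0.015 m).
It fails at once if the dropper bottle is moved by more than 15 mm or tipped (distance of dropper_mid from where it was at the start of the episode above 0.015 m).
It fails at once if the peg is moved by more than 15 mm (distance of peg_mid from where it was at the start of the episode above 0.015 m).
It also fails if it takes over 48 s, if anything falls off the work surface, if the arm or the gripper's body presses on something with over 40 N, if the wrist force passes 120 N, or if a joint passes its speed limit or range.

ROBOT

A 6-joint arm with a two-finger parallel gripper is mounted at the origin on a cart in front of the work surface, level with it; the furniture and walls round the work are solid. World frame = base frame: x ahead of the robot, y to its left, z up, the work surface at z = 0. Lengths are in m, angles in rad, forces in N, time in s.
With the tool pointing down it reaches from about 0.35 to 0.975 m from the base axis. Payload 4.9 kg.
Tool frame: the origin (TCP) lies at the very end of the fingers, on their centre line; the grasp point (between the pads) lies 19 mm behind it; z points along the fingers, y is the line along which they close (so a half turn about z gives the same grasp; the last joint's range is limited). The gripper opens to 85 mm and grips with 20 to 120 N. Pads are 22 mm wide; open, the fingers measure 114 mm over their backs; the gripper's body (76 mm by 85 mm) begins 54 mm behind the grasp point. The pads swing forward as they close: fully open they stand 13 mm farther back than shut.
Start: joints at [-1.424, 0.053, 1.613, -0, 1.476, -0.119], TCP at [0.164, -0.603, 0.231] pointing down, gripper open.
Joint ranges: [-3.01, 3.01], [-1.01, 2.22], [0.06, 2.58], [-1.02, 4.17], [0.09, 2.62], [-3.14, 3.14]. Speed limits (rad/s): [2.57, 2.57, 3.14, 3.14, 3.14, 3.14].

INTERFACE

Orientations are given as a unit quaternion [w, x, y, z].
In Python, from plant import manip gives the robot as it stands.
- The arm moves only by the tool move_arm, never from a script. Its argument "plan" is a list that holds one entry, the list of rows, each a list of 7 numbers: the shift along the tool's x, y, z as a fraction of full scale, then the turn, a rotation vector about the tool's x, y, z as a fraction of full scale, then the closure, from 0 (fully open) to 1 (shut). In form: [[[dx, dy, dz, wx, wy, wz, fingers], ...]]. A call has exactly 10 rows; each row shifts and turns the commanded pose from where the row before left it, along the tool's axes as they then stand; what a row does not reach is not made up. Full scale, the value 1, is 0.12 m for a shift and 0.15 rad for a turn. A row lasts 1/8 s, in which the tool goes at most 62.5 mm and 10.7 degrees, less where a joint would pass 70% of its speed; a pose out of reach is approached as far as the arm can. A call with a number of a shift or a turn outside -1 to 1 is refused whole. A call with a gripper value outside its range is refused whole. The fingers move at their own pace and stop on an object; the grip force is fixed at half the most. Time passes only in rows, so rows that do not move let the fingers close, or fill a call up. It gives the time, the measured TCP pose, the force, the opening and the grip force at its end, in the units of the state.
- manip.state(): the state, without advancing time (a new reading comes with each control period).
- manip.grab_frame(name): name is "scene" or "top"; returns a dict with "pixels" (420x560x3 uint8, blue, green, red), "depth" (420x560 float32, m along the optical axis (not along the pixel's ray), 0 where there is no reading), "vfov" (degrees; the focal length in pixels is half the picture's height over the tangent of half this angle, whatever the lens; pixels are square), "cx", "cy" (the principal point, pixels), "view" (4x4, takes a point from world to camera coordinates). Camera axes: x right, y down, z forward; pixel columns grow to the right and rows downward; lengths in m; the calibration is good to about 2 mm. A picture is of the moment at which its call begins.
- manip.job_done(): hands the job in; it is judged then, once.
The state is a dict: "time": time; "joint_pos": joint angles; "joint_vel": joint speeds; "joint_efforts": joint torques, N m; "tool_pos": TCP position; "tool_rot": TCP orientation; "contact_force": force on the tool from outside, world axes, zero at the start; "ft_torque": the same for the moment, N m; "gripper_width": opening from 0.0 (shut) to 1.0 (fully open); "grasp_force": force on a finger pad.
Only numpy, scipy, OpenCV 4.12 (cv2) and the standard library are available. Lean on these libraries where they do the work, as an engineer would, in place of code of your own. Each camera call takes 0.05 s, during which the arm holds its last target. There are 200 camera calls.

## Working session

There is one attempt and no reset: what is moved stays moved. The work goes in short steps, Python scripts to look and compute and a tool call to move; the robot and the scene stay as the last step left them, time stands still between calls to the robot, and variables do not carry over. Pictures are saved under pics/ and viewed, at most 10 in all, crops included, and the job is handed in when it is done.

Besides the shell and the picture viewer there is one more tool, called after "Emit:" in YAML: its name, and indented under it one key for each argument. move_arm: Moves the arm, as the interface text tells. Its arguments: {"type":"object","properties":{"plan":{"type":"array"}},"required":["plan"]}

```bash
mkdir -p pics; ls
python3 - <<'E'
from plant import manip
import cv2,numpy as np
s=manip.state(); print({k:np.round(v,3).tolist() for k,v in s.items()})
for n in("scene","top"):
    f=manip.grab_frame(n); cv2.imwrite(f"pics/{n}0.png",f["pixels"]); np.savez(f"pics/{n}0.npz",**f)
    print(n,f["vfov"],f["cx"],f["cy"],f["view"].round(3).tolist())
E
```

```text
pics
{'time': 0.0, 'joint_pos': [-1.424, 0.053, 1.614, -0.0, 1.476, -0.119], 'joint_vel': [0.002, 0.001, 0.001, -0.0, 0.001, 0.0], 'joint_efforts': [-0.0, -39.368, -37.018, -0.0, 0.007, 0.0], 'tool_pos': [0.164, -0.602, 0.23], 'tool_rot': [-0.001, 0.991, 0.133, -0.0], 'contact_force': [-0.39, -0.246, -0.203], 'ft_torque': [-0.001, 0.015, -0.017], 'grasp_force': 0.0, 'gripper_width': 0.999}
scene 44.9820117219091 278.4380166867382 210.07921292712052 [[-0.541, -0.841, -0.008, 0.462], [-0.592, 0.388, -0.706, 0.28], [0.597, -0.378, -0.708, 0.671], [0.0, 0.0, 0.0, 1.0]]
top 42.495004873012434 279.83392963084833 207.79362532537095 [[-0.027, -1.0, 0.001, 0.221], [-0.997, 0.027, -0.07, 0.49], [0.07, -0.003, -0.998, 1.004], [0.0, 0.0, 0.0, 1.0]]
```

View pics/scene0.png

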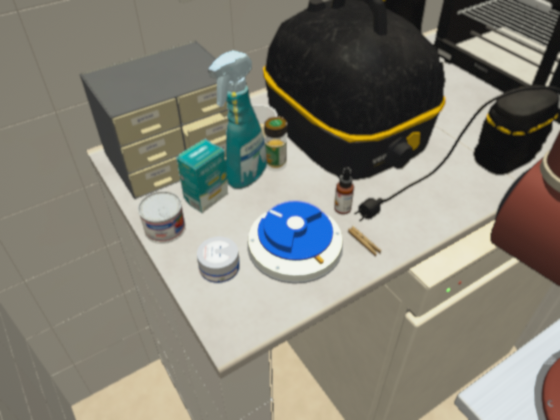

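View pics/top0.png

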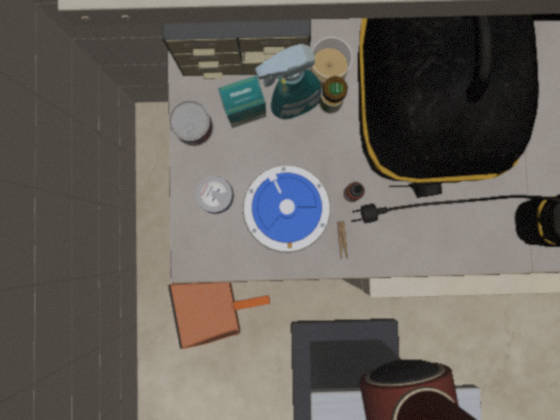

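The pictures show the dispenser with its white spot at about (287,207) in top, the brass key near (290,245) and the white line near (277,183). The pot is at (215,195), the dropper at (354,191) and the peg at (342,240). Next I'll enlarge and measure.

```bash
cat > h.py <<'E'
import numpy as np,cv2
def proj(f,P):
    P=np.atleast_2d(P); c=P@f["view"][:3,:3].T+f["view"][:3,3]
    F=210/np.tan(np.radians(f["vfov"])/2)
    return c[:,:2]/c[:,2:]*F+[f["cx"],f["cy"]]
def back(f,uv,z):
    "pixels to world on plane height z"
    F=210/np.tan(np.radians(f["vfov"])/2); uv=np.atleast_2d(uv)
    d=np.c_[(uv-[f["cx"],f["cy"]])/F,np.ones(len(uv))]@f["view"][:3,:3]
    o=-f["view"][:3,:3].T@f["view"][:3,3]
    return o+d*((z-o[2])/d[:,2])[:,None]
def comp(m):
    n,l,s,c=cv2.connectedComponentsWithStats(m.astype(np.uint8)); 
    return [(s[i,4],c[i].round(1).tolist()) for i in range(1,n) if s[i,4]>4]
E
python3 - <<'E'
from h import *
f=dict(np.load("pics/top0.npz")); im=f["pixels"]; hsv=cv2.cvtColor(im,cv2.COLOR_BGR2HSV)
roi=np.zeros(im.shape[:2],bool); roi[160:255,238:335]=1
H,S,V=cv2.split(hsv)
blue=roi&(H>100)&(H<130)&(S>120)
hull=cv2.convexHull(np.argwhere(blue)[:,::-1].astype(np.float32)); (c,r)=cv2.minEnclosingCircle(hull)
print("blue circ",c,r,back(f,c,.045))
fill=cv2.fillConvexPoly(np.zeros(im.shape[:2],np.uint8),hull.astype(int),1)>0
w=fill&(S<110)&(V>120)
for a,p in comp(w): print("white",a,p,back(f,p,.058).round(4))
k=roi&(H>5)&(H<25)&(S>120)&(V>80)
for a,p in comp(k): print("brass",a,p,back(f,p,.032).round(4))
o=im[160:260,235:370]; cv2.imwrite("pics/c1.png",cv2.resize(o,None,fx=5.9,fy=5.9,interpolation=cv2.INTER_CUBIC))
s=dict(np.load("pics/scene0.npz"))["pixels"][160:290,190:390]; cv2.imwrite("pics/c2.png",cv2.resize(s,None,fx=4,fy=4,interpolation=cv2.INTER_CUBIC))
for n,p,z in(("pot",(215,195),.041),("drop",(354,190),.1),("pegA",(341,222),.012),("pegB",(344,258),.012)): print(n,back(f,p,z).round(3))
E
```

```text
blue circ (286.42498779296875, 207.11666870117188) 34.34507369995117 [[0.49513521 0.19544914 0.045     ]]
white 90 [275.4, 182.8] [[0.5391 0.2145 0.058 ]]
white 209 [286.5, 206.5] [[0.4953 0.1955 0.058 ]]
brass 6 [289.5, 245.0] [[0.4255 0.1915 0.032 ]]
pot [[0.521 0.327 0.041]]
drop [[0.518 0.078 0.1  ]]
pegA [[0.466 0.092 0.012]]
pegB [[0.398 0.089 0.012]]
```

View pics/c1.png

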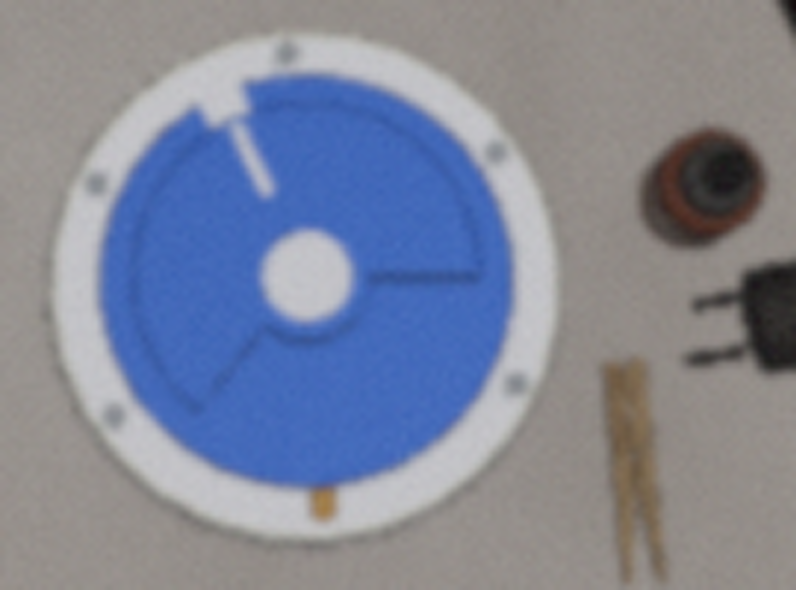

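View pics/c2.png

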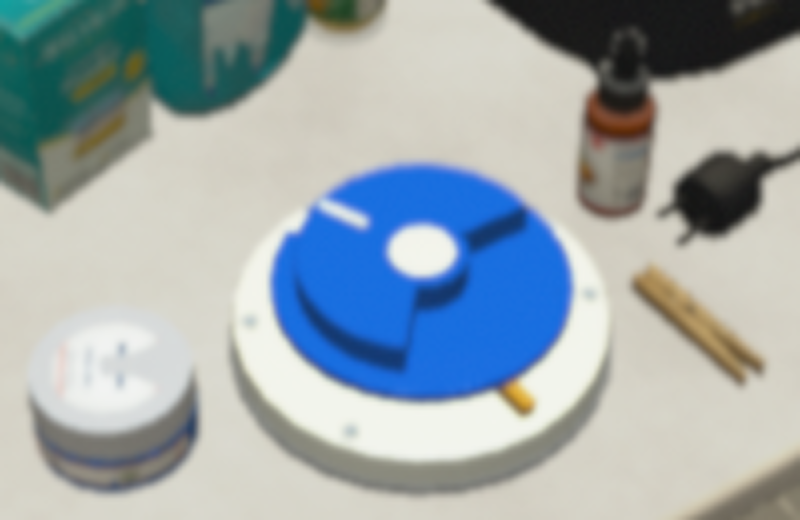

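The crops show the lid with its notch at about (228,100) and the line at (252,158) in c1. The bay walls point right, and down-left to about (195,408). The key is at (322,503). In world terms the axis is about (0.495, 0.1955), the notch is at about 23° and the key at about 183°. That means a turn of about +160° counter-clockwise, pushing the wall at about 268°.

First I'll square the tool to the world axes, shut the fingers and approach.

Emit:
move_arm:
  plan:
    - [[0, 0, 0, 0, 0, 0.445, 1], [0, 0, 0, 0, 0, 0.445, 1], [0, 0, 0, 0, 0, 0.445, 1], [0, 0, 0, 0, 0, 0.445, 1], [0.46, 0, 0, 0, 0, 0, 1], [0.46, 0, 0, 0, 0, 0, 1], [0.46, 0, 0, 0, 0, 0, 1], [0.46, 0, 0, 0, 0, 0, 1], [0, -0.4, 0, 0, 0, 0, 1], [0, -0.4, 0, 0, 0, 0, 1]]

```text
time: 1.35
tool_pos: [0.3857, -0.5058, 0.2291]
tool_rot: [-0.001, 1.0, -0.0, -0.001]
contact_force: [0.3, -0.3, 1.1]
gripper_width: 0.0
grasp_force: 0.0
```

Run:
```python
from h import *
f=dict(np.load("pics/top0.npz"))
c=lambda a,b:(235+a/5.9-.4,160+b/5.9-.4)
C=back(f,c(307,277),.058)[0]; print(C)
for n,p,z in(("line1",(235,124),.058),("line2",(268,194),.058),("notch",(226,105),.039),("key",(322,503),.032),("wallR",(480,277),.058),("wallL",(197,408),.058)):
    d=back(f,c(*p),z)[0]-C; print(n,d.round(4),np.degrees(np.arctan2(d[1],d[0])).round(1),np.hypot(*d[:2]).round(4))
```

```text
[0.49522821 0.19523599 0.058     ]
line1 [0.0479 0.0209 0.    ] 23.5 0.0523
line2 [0.026  0.0113 0.    ] 23.5 0.0283
notch [ 0.0563  0.0237 -0.019 ] 22.8 0.0611
key [-0.0694 -0.0031 -0.026 ] -177.4 0.0695
wallR [-0.0014 -0.0532  0.    ] -91.6 0.0532
wallL [-0.0394  0.0349  0.    ] 138.5 0.0526
```

Emit:
move_arm:
  plan:
    - [[0, -0.5, 0, 0, 0, 0, 1], [0, -0.5, 0, 0, 0, 0, 1], [0, -0.5, 0, 0, 0, 0, 1], [0, -0.5, 0, 0, 0, 0, 1], [0, -0.5, 0, 0, 0, 0, 1], [0, -0.5, 0, 0, 0, 0, 1], [0, -0.5, 0, 0, 0, 0, 1], [0, -0.5, 0, 0, 0, 0, 1], [0, -0.5, 0, 0, 0, 0, 1], [0, -0.5, 0, 0, 0, 0, 1]]

```text
time: 2.6
tool_pos: [0.3852, 0.0946, 0.2311]
tool_rot: [0.0, 1.0, -0.001, 0.0]
contact_force: [1.4, -0.0, 0.2]
gripper_width: 0.0
grasp_force: 0.0
```

Emit:
move_arm:
  plan:
    - [[0.316, -0.318, 0, 0, 0, 0, 1], [0.316, -0.318, 0, 0, 0, 0, 1], [0, 0, 0.325, 0, 0, 0, 1], [0, 0, 0.325, 0, 0, 0, 1], [0, 0, 0.325, 0, 0, 0, 1], [0, 0, 0.325, 0, 0, 0, 1], [0, 0, 0.08, 0, 0, 0, 1], [0, 0, 0.08, 0, 0, 0, 1], [0, 0, 0.06, 0, 0, 0, 1], [0, 0, 0, 0, 0, 0, 1]]

```text
time: 3.85
tool_pos: [0.4621, 0.169, 0.0494]
tool_rot: [-0.0, 1.0, -0.001, 0.0]
contact_force: [0.9, 0.1, 0.3]
gripper_width: -0.001
grasp_force: 0.0
```

Run:
```python
from plant import manip
from h import *
s=manip.state(); print(s["tool_pos"],s["contact_force"])
f=manip.grab_frame("scene"); cv2.imwrite("pics/s1.png",cv2.resize(f["pixels"][130:300,180:400],None,fx=3.5,fy=3.5,interpolation=cv2.INTER_CUBIC))
a=np.radians(np.arange(215,371,10)); r=.042
```

```text
[0.4621495  0.16899199 0.04940709] [0.9046402  0.14506422 0.32160413]
```

View pics/s1.png

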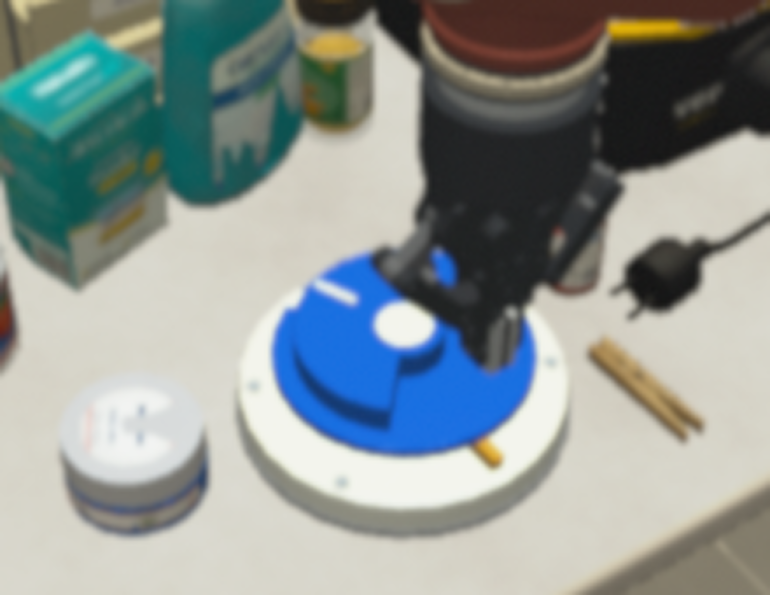

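The fingertip is in the bay at about (490,350) in the crop, clear of everything. The finger linkages spread along y towards the dropper, so I'll turn the tool a quarter turn before going round.

```bash
python3 -c "
from plant import manip
print(manip.state()['joint_pos'])"
```

```text
[ 1.99221969e-01 -7.73634156e-02  2.06406273e+00  6.33894783e-05
  1.15362279e+00  1.77120715e+00]
```

Emit:
move_arm:
  plan:
    - [[0, 0, 0, 0, 0, -1, 1], [0, 0, 0, 0, 0, -1, 1], [0, 0, 0, 0, 0, -1, 1], [0, 0, 0, 0, 0, -1, 1], [0, 0, 0, 0, 0, -1, 1], [0, 0, 0, 0, 0, -1, 1], [0, 0, 0, 0, 0, -1, 1], [0, 0, 0, 0, 0, -1, 1], [0, 0, 0, 0, 0, -1, 1], [0, 0, 0, 0, 0, -0.9, 1]]

```text
time: 5.15
tool_pos: [0.4625, 0.1691, 0.05]
tool_rot: [0.001, 0.736, 0.677, 0.001]
contact_force: [0.8, 0.3, 0.7]
gripper_width: 0.001
grasp_force: 0.0
```

Run:
```python
from plant import manip
from h import *
p=manip.state()["tool_pos"]; print(p, manip.state()["contact_force"],manip.state()["tool_rot"])
C=np.array([.4953,.1955]); r=.042
def rows(p,a0,a1,n):
    for a in np.radians(np.linspace(a0,a1,n)):
        q=C+r*np.array([np.cos(a),np.sin(a)]); d=(q-p)/.12; p=q
        print(round(np.degrees(a)),q.round(3),"tool dx,dy",d[1].round(3),d[0].round(3))
rows(p[:2],220,400,37)
```

```text
[0.46250465 0.16908938 0.04999712] [0.78055162 0.30519902 0.6803354 ] [5.00131108e-04 7.35646446e-01 6.77365028e-01 8.21532529e-04]
220 [0.463 0.169] tool dx,dy -0.005 0.005
225 [0.466 0.166] tool dx,dy -0.023 0.021
230 [0.468 0.163] tool dx,dy -0.021 0.023
235 [0.471 0.161] tool dx,dy -0.019 0.024
240 [0.474 0.159] tool dx,dy -0.016 0.026
245 [0.478 0.157] tool dx,dy -0.014 0.027
250 [0.481 0.156] tool dx,dy -0.012 0.028
255 [0.484 0.155] tool dx,dy -0.009 0.029
260 [0.488 0.154] tool dx,dy -0.007 0.03
265 [0.492 0.154] tool dx,dy -0.004 0.03
270 [0.495 0.154] tool dx,dy -0.001 0.031
275 [0.499 0.154] tool dx,dy 0.001 0.031
280 [0.503 0.154] tool dx,dy 0.004 0.03
285 [0.506 0.155] tool dx,dy 0.007 0.03
290 [0.51  0.156] tool dx,dy 0.009 0.029
295 [0.513 0.157] tool dx,dy 0.012 0.028
300 [0.516 0.159] tool dx,dy 0.014 0.027
305 [0.519 0.161] tool dx,dy 0.016 0.026
310 [0.522 0.163] tool dx,dy 0.019 0.024
315 [0.525 0.166] tool dx,dy 0.021 0.023
320 [0.527 0.169] tool dx,dy 0.023 0.021
325 [0.53  0.171] tool dx,dy 0.024 0.019
330 [0.532 0.174] tool dx,dy 0.026 0.016
335 [0.533 0.178] tool dx,dy 0.027 0.014
340 [0.535 0.181] tool dx,dy 0.028 0.012
345 [0.536 0.185] tool dx,dy 0.029 0.009
350 [0.537 0.188] tool dx,dy 0.03 0.007
355 [0.537 0.192] tool dx,dy 0.03 0.004
360 [0.537 0.196] tool dx,dy 0.031 0.001
365 [0.537 0.199] tool dx,dy 0.031 -0.001
370 [0.537 0.203] tool dx,dy 0.03 -0.004
375 [0.536 0.206] tool dx,dy 0.03 -0.007
380 [0.535 0.21 ] tool dx,dy 0.029 -0.009
385 [0.533 0.213] tool dx,dy 0.028 -0.012
390 [0.532 0.216] tool dx,dy 0.027 -0.014
395 [0.53 0.22] tool dx,dy 0.026 -0.016
400 [0.527 0.222] tool dx,dy 0.024 -0.019
```

Emit:
move_arm:
  plan:
    - [[0, 0, 0, 0, 0, -0.55, 1], [-0.049, 0.049, 0, 0, 0, 0, 1], [-0.035, 0.05, 0, 0, 0, 0, 1], [-0.026, 0.055, 0, 0, 0, 0, 1], [-0.016, 0.059, 0, 0, 0, 0, 1], [-0.005, 0.061, 0, 0, 0, 0, 1], [0.005, 0.061, 0, 0, 0, 0, 1], [0.016, 0.059, 0, 0, 0, 0, 1], [0.026, 0.055, 0, 0, 0, 0, 1], [0.035, 0.05, 0, 0, 0, 0, 1]]

```text
time: 6.4
tool_pos: [0.5219, 0.1628, 0.0488]
tool_rot: [0.0, 0.709, 0.706, -0.0]
contact_force: [-2.3, -1.5, 0.6]
gripper_width: 0.003
grasp_force: 1.1
```

Run:
```python
from plant import manip
from h import *
s=manip.state(); print(s["tool_pos"],s["contact_force"],s["tool_rot"])
f=manip.grab_frame("scene"); cv2.imwrite("pics/s2.png",cv2.resize(f["pixels"][160:300,210:390],None,fx=4,fy=4,interpolation=cv2.INTER_CUBIC))
```

```text
[0.52192526 0.16281401 0.04875499] [-2.31663684 -1.47153988  0.64533953] [ 6.70865396e-05  7.08684335e-01  7.05525634e-01 -2.96648234e-04]
```

View pics/s2.png

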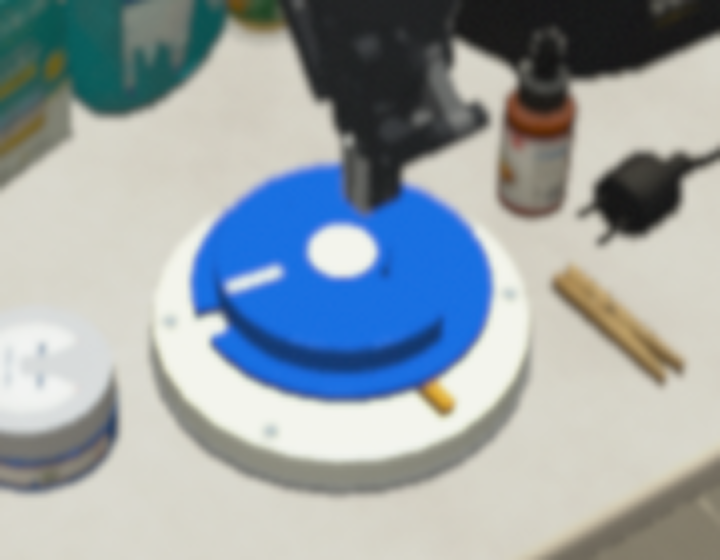

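The lid turned as intended: the line is now at (255,279) and the notch at (212,322) in the crop, with the key at (437,395). I'll measure the remaining angle.

```bash
cat >> h.py <<'E'
C=np.array([.4953,.1955])
def lidang(f,z=.058,a_lo=80,a_hi=260):
    "angle of the white line, world deg, and spot centre"
    im=f["pixels"]; S=cv2.cvtColor(im,cv2.COLOR_BGR2HSV)
    v,u=np.nonzero((S[...,1]<110)&(S[...,2]>150))
    P=back(f,np.c_[u,v],z)[:,:2]
    spot=P[np.hypot(*(P-C).T)<.019].mean(0)
    d=P-spot; r=np.hypot(*d.T); a=np.degrees(np.arctan2(d[:,1],d[:,0]))%360
    m=(r>.027)&(r<.049)&(a>a_lo)&(a<a_hi)
    return spot, np.median(a[m]), a[m].std(), m.sum()
E
python3 - <<'E'
from plant import manip
from h import *
f=manip.grab_frame("scene"); print(lidang(f))
g=dict(np.load("pics/scene0.npz")); print(lidang(g,a_lo=5,a_hi=60))
im=f["pixels"]; H,S,V=cv2.split(cv2.cvtColor(im,cv2.COLOR_BGR2HSV))
k=(H>10)&(H<30)&(S>130)&(V>80); k[:230]=0;k[270:]=0;k[:,:290]=0;k[:,330:]=0
for a,p in comp(k): 
  q=back(f,p,.031)[0]; d=q[:2]-C; print(a,p,q,np.degrees(np.arctan2(d[1],d[0]))%360)
E
```

```text
(array([0.49722705, 0.19544771]), np.float64(83.80982452344267), np.float64(2.2543820159599677), np.int64(29))
(array([0.49722705, 0.19544771]), np.float64(22.636796604378194), np.float64(3.4630634880077524), np.int64(41))
27 [319.0, 259.0] [0.42807771 0.19434745 0.031     ] 180.9822605713684
```

Emit:
move_arm:
  plan:
    - [[0.05, 0.043, 0, 0, 0, 0, 1], [0.05, 0.035, 0, 0, 0, 0, 1], [0.055, 0.026, 0, 0, 0, 0, 1], [0.059, 0.016, 0, 0, 0, 0, 1], [0.061, 0.005, 0, 0, 0, 0, 1], [0.061, -0.005, 0, 0, 0, 0, 1], [0.059, -0.016, 0, 0, 0, 0, 1], [0.055, -0.026, 0, 0, 0, 0, 1], [0.016, -0.009, 0, 0, 0, 0, 1], [0, 0, 0, 0, 0, 0, 1]]

```text
time: 7.75
tool_pos: [0.5303, 0.2192, 0.0492]
tool_rot: [-0.0, 0.709, 0.706, 0.001]
contact_force: [0.8, -0.4, 0.6]
gripper_width: 0.001
grasp_force: 0.5
```

Run:
```python
from plant import manip
from h import *
s=manip.state(); p=s["tool_pos"]; print(p,s["contact_force"],np.degrees(np.arctan2(p[1]-C[1],p[0]-C[0])))
for n in("scene","top"):
  f=manip.grab_frame(n); print(n,lidang(f,a_lo=120,a_hi=230)); np.savez(f"pics/{n}3.npz",**f)
  if n=="scene":a=cv2.resize(f["pixels"][170:290,230:360],(520,480),interpolation=cv2.INTER_CUBIC)
cv2.imwrite("pics/s3.png",a)
```

```text
[0.53028344 0.21917287 0.04922978] [ 0.7598133  -0.36899429  0.6053521 ] 34.0857365892442
scene (array([0.49722736, 0.1953425 ]), np.float64(169.75387606477105), np.float64(3.052522151441072), np.int64(41))
top (array([0.49504934, 0.19453862]), np.float64(168.54836277915092), np.float64(14.328815022149273), np.int64(23))
```

View pics/s3.png

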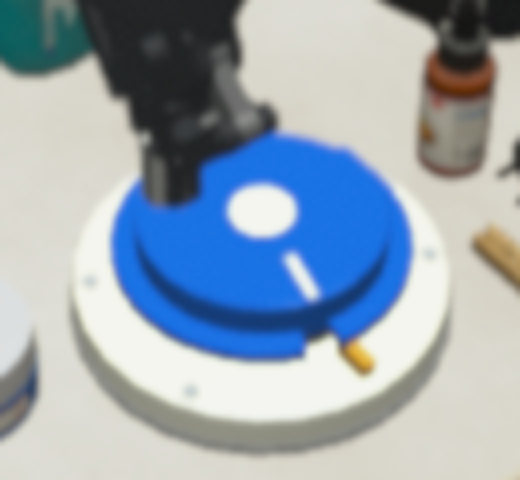

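The notch is at about (318,340) in the crop, just short of the key at (357,357), with the line at about 170°. I'll do most of the remaining turn now.

Emit:
move_arm:
  plan:
    - [[0.016, -0.014, 0, 0, 0, 0, 1], [0.016, -0.014, 0, 0, 0, 0, 1], [0.016, -0.015, 0, 0, 0, 0, 1], [0, 0, 0, 0, 0, 0, 1], [0, 0, 0, 0, 0, 0, 1], [0, 0, 0, 0, 0, 0, 1], [0, 0, 0, 0, 0, 0, 1], [0, 0, 0, 0, 0, 0, 1], [0, 0, 0, 0, 0, 0, 1], [0, 0, 0, 0, 0, 0, 1]]

```text
time: 9.1
tool_pos: [0.5249, 0.2245, 0.0489]
tool_rot: [-0.0, 0.709, 0.706, -0.0]
contact_force: [0.3, -0.6, 0.7]
gripper_width: 0.001
grasp_force: 0.3
```

Run:
```python
from plant import manip
from h import *
s=manip.state(); p=s["tool_pos"]; print(p,s["contact_force"],np.degrees(np.arctan2(p[1]-C[1],p[0]-C[0])))
for n in("scene","top"):
  f=manip.grab_frame(n); L=lidang(f,a_lo=150,a_hi=210); print(n,L)
  H,S,V=cv2.split(cv2.cvtColor(f["pixels"],cv2.COLOR_BGR2HSV))
  m=(H>8)&(H<30)&(S>110)&(V>80); v,u=np.nonzero(m)
  P=back(f,np.c_[u,v],.032)[:,:2]-L[0]; r=np.hypot(*P.T); a=np.degrees(np.arctan2(P[:,1],P[:,0]))%360
  k=(r>.05)&(r<.08)&(a>160)&(a<200); print("key",a[k].mean(),k.sum(),r[k].mean(), "cam",-f["view"][:3,:3].T@f["view"][:3,3])
  w=f["pixels"][170:290,230:360] if n=="scene" else f["pixels"][160:260,235:343]
  cv2.imwrite(f"pics/{n}4.png",cv2.resize(w,(520,480),interpolation=cv2.INTER_CUBIC))
cv2.imwrite("pics/b4.png",np.vstack([np.hstack([cv2.resize(cv2.imread(f"pics/{n}4.png"),(400,370)) for n in("scene","top")])]))
```

```text
[0.52494881 0.22448405 0.0488769 ] [ 0.32675952 -0.55758565  0.70745168] 44.350423554877324
scene (array([0.49715083, 0.1954785 ]), np.float64(180.8503628499726), np.float64(3.090268449940367), np.int64(42))
key 180.94385574996062 40 0.06753155835848598 cam [0.01539104 0.53318664 0.67624379]
top (array([0.49463509, 0.19484013]), np.float64(178.85524279699283), np.float64(4.063796405768913), np.int64(27))
key nan 0 nan cam [0.42435012 0.21029171 1.03558583]<stdin>:9: RuntimeWarning: Mean of empty slice.
  ret = ret.dtype.type(ret / rcount)
```

View pics/b4.png

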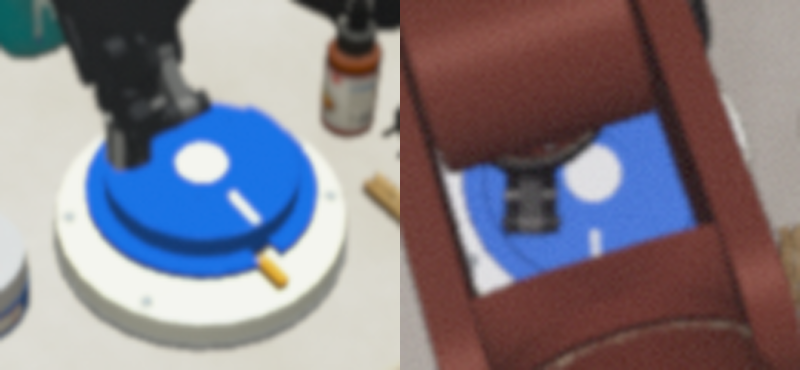

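The line reads 180.9° and the key about 181 to 182°. In the scene half the key at (270,268) sits in line with the white line, so they are aligned. I'll back off, lift and stand over the spot.

Emit:
move_arm:
  plan:
    - [[-0.03, 0.03, 0, 0, 0, 0, 1], [0, 0, -0.15, 0, 0, 0, 1], [0, 0, -0.15, 0, 0, 0, 1], [-0.106, -0.138, 0, 0, 0, 0, 1], [-0.106, -0.138, 0, 0, 0, 0, 1], [0, 0, 0.06, 0, 0, 0, 1], [0, 0, 0.06, 0, 0, 0, 1], [0, 0, 0.04, 0, 0, 0, 1], [0, 0, 0.02, 0, 0, 0, 1], [0, 0, 0, 0, 0, 0, 1]]

```text
time: 10.45
tool_pos: [0.4953, 0.1956, 0.0629]
tool_rot: [-0.0, 0.709, 0.706, -0.0]
contact_force: [-0.2, -0.9, 0.2]
gripper_width: 0.0
grasp_force: 0.0
```

Run:
```python
from plant import manip
from h import *
s=manip.state(); print(s["tool_pos"],s["contact_force"])
f=manip.grab_frame("scene")
v,u=np.nonzero((lambda h:(h[...,1]<110)&(h[...,2]>150))(cv2.cvtColor(f["pixels"],cv2.COLOR_BGR2HSV)))
d=back(f,np.c_[u,v],.058)[:,:2]-[.4972,.1954]; r=np.hypot(*d.T);a=np.degrees(np.arctan2(d[:,1],d[:,0]))%360
m=(r>.027)&(r<.049)&(a>150)&(a<210); print(np.median(a[m]),m.sum())
```

```text
[0.49531745 0.1956209  0.06293276] [-0.1712962  -0.92165926  0.15110147]
180.74024153733512 42
```

Emit:
move_arm:
  plan:
    - [[0, 0, 0.02, 0, 0, 0, 1], [0, 0, 0.01, 0, 0, 0, 1], [0, 0, 0.01, 0, 0, 0, 1], [0, 0, 0.01, 0, 0, 0, 1], [0, 0, 0.01, 0, 0, 0, 1], [0, 0, 0.01, 0, 0, 0, 1], [0, 0, 0.01, 0, 0, 0, 1], [0, 0, 0.01, 0, 0, 0, 1], [0, 0, 0, 0, 0, 0, 1], [0, 0, 0, 0, 0, 0, 1]]

```text
time: 11.75
tool_pos: [0.4954, 0.1956, 0.0524]
tool_rot: [0.0, 0.709, 0.706, 0.0]
contact_force: [-1.1, -1.2, 1.6]
gripper_width: 0.0
grasp_force: 1.1
```

It is 5.6 mm down with little force, so the key has entered. I'll continue gently.

Emit:
move_arm:
  plan:
    - [[0, 0, 0.008, 0, 0, 0, 1], [0, 0, 0.008, 0, 0, 0, 1], [0, 0, 0.008, 0, 0, 0, 1], [0, 0, 0.004, 0, 0, 0, 1], [0, 0, 0.004, 0, 0, 0, 1], [0, 0, 0.003, 0, 0, 0, 1], [0, 0, 0, 0, 0, 0, 1], [0, 0, 0, 0, 0, 0, 1], [0, 0, 0, 0, 0, 0, 1], [0, 0, 0, 0, 0, 0, 1]]

```text
time: 13.0
tool_pos: [0.4954, 0.1956, 0.0483]
tool_rot: [0.0, 0.709, 0.706, 0.0]
contact_force: [-0.6, -0.4, 2.8]
gripper_width: -0.002
grasp_force: 1.5
```

Next I'll press to the stop in very small steps and watch the force.

Emit:
move_arm:
  plan:
    - [[0, 0, 0.002, 0, 0, 0, 1], [0, 0, 0.002, 0, 0, 0, 1], [0, 0, 0.002, 0, 0, 0, 1], [0, 0, 0.001, 0, 0, 0, 1], [0, 0, 0, 0, 0, 0, 1], [0, 0, 0, 0, 0, 0, 1], [0, 0, 0, 0, 0, 0, 1], [0, 0, 0, 0, 0, 0, 1], [0, 0, 0, 0, 0, 0, 1], [0, 0, 0, 0, 0, 0, 1]]

```text
time: 14.25
tool_pos: [0.4954, 0.1955, 0.048]
tool_rot: [0.0, 0.709, 0.706, -0.0]
contact_force: [-3.4, -1.7, 6.9]
gripper_width: -0.003
grasp_force: 3.3
```

The force is rising at z = 0.048, which is the stop. I'll give one more slight press, then lift clear.

Emit:
move_arm:
  plan:
    - [[0, 0, 0.004, 0, 0, 0, 1], [0, 0, 0.004, 0, 0, 0, 1], [0, 0, 0, 0, 0, 0, 1], [0, 0, 0, 0, 0, 0, 1], [0, 0, -0.03, 0, 0, 0, 1], [0, 0, -0.1, 0, 0, 0, 1], [0, 0, -0.25, 0, 0, 0, 1], [0, 0, -0.4, 0, 0, 0, 1], [0, 0, -0.4, 0, 0, 0, 1], [0, 0, 0, 0, 0, 0, 1]]

```text
time: 15.5
tool_pos: [0.4983, 0.1963, 0.1941]
tool_rot: [0.003, 0.709, 0.706, 0.005]
contact_force: [-0.2, -0.8, -0.3]
gripper_width: 0.001
grasp_force: 0.0
```

Run:
```python
from plant import manip
from h import *
s=manip.state(); print(s["tool_pos"],s["contact_force"])
f=manip.grab_frame("scene"); cv2.imwrite("pics/s5.png",cv2.resize(f["pixels"][160:300,190:390],(800,560),interpolation=cv2.INTER_CUBIC))
g=dict(np.load("pics/scene0.npz"))
def spot(f):
    S=cv2.cvtColor(f["pixels"],cv2.COLOR_BGR2HSV); v,u=np.nonzero((S[...,1]<110)&(S[...,2]>150))
    k=np.hypot(u-295.5,v-225)<12; return u[k].mean(),v[k].mean()
print(spot(g),spot(f),proj(g,[.4972,.1954,.058])-proj(g,[.4972,.1954,.048]),lidang(f,z=.048,a_lo=150,a_hi=210))
# depth of the lid top, raised block, before and after
for h in(g,f):
    print([np.median(h["depth"][int(v)-1:int(v)+2,int(u)-1:int(u)+2]) for u,v in proj(h,[[.4972,.1954,.055],[.4972-.01,.1954+.03,.055]])])
```

```text
[0.49832114 0.19632118 0.1941054 ] [-0.24407648 -0.83267931 -0.25853116]
(np.float64(295.02645502645504), np.float64(222.33333333333334)) (np.float64(295.021164021164), np.float64(226.4021164021164)) [[ 0.09114846 -4.06674567]] (array([0.49714374, 0.19532961]), np.float64(181.11535405639455), np.float64(2.923093855714645), np.int64(41))
[np.float32(0.84948), np.float32(0.83374935)]
[np.float32(0.8647379), np.float32(0.8481672)]
```

View pics/s5.png

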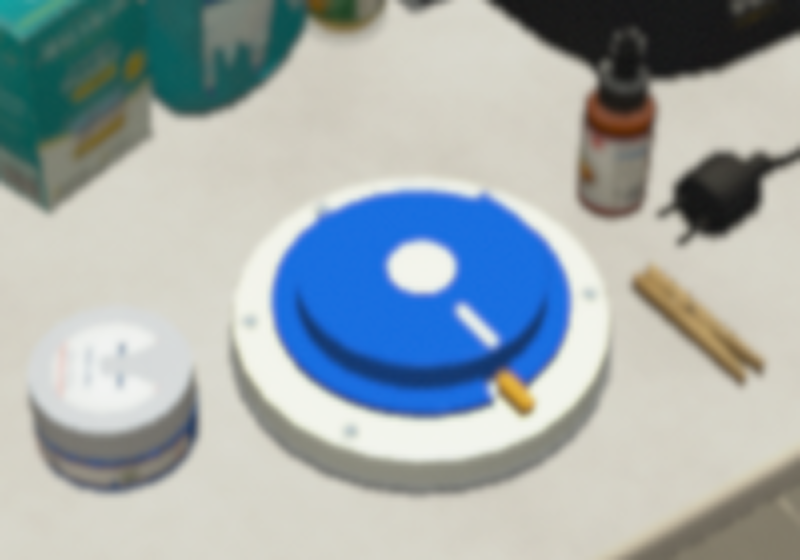

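The spot moved down 4.07 px, and 10 mm of travel predicts 4.07 px. The key at (515,390) stands in the notch, and the pot, dropper and peg have not moved. I'll hand it in.

```bash
python3 -c "
from plant import manip
print(manip.job_done())"
```

```text
the job is handed in; nothing more can be done
None
```

The dispenser is closed: the camera shows the lid fully home with the key in its notch, the arm is clear and the things round it have not moved; the job is handed in, and no verdict came back.

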